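Fit the last castor to an upturned crate dolly

TASK

Fit the last castor to the upturned crate dolly: lay it wheel up astride the empty end of the steel cross-rail, with its bolt hole just short of the slot and the end of its plate resting on the stud. Then slide it along the rail, without forcing it or lifting it off again, until the stud comes up through the hole and the plate drops down flush on the rail. Leave the jar, the carton and the spanner where they are.

Things in the scene. Friction and masses are not known exactly. Their poses are not given: they have to be found in the camera images.
- castor: Loose castor, 0.4 kg, steel with a black wheel, standing wheel up. Its base is a saddle: plate 130 (x) x 49 (y) x 5 thick, with a lip 3 thick along each long edge, reaching 16 below the plate's underside (43 between lips). Origin: centre of the plate's underside, 16 above the bench at the start; z up to the wheel, +x to the end with the bolt hole. Mass centre near x = -15. Fits either way round.
- castor_hole (a point): Centre of the castor's bolt hole, level with the plate's underside; axes as the castor's. A round 12 mm hole through the plate at castor x = +17: 48 from the plate's +x end, 82 from its -x end.
- castor_fork (a point): Middle of the fork, where it can be gripped from above across its two legs: castor x = -24, 35 above the plate's underside. The legs are 30 long (x), 31 wide over their outer faces (y), up to 51 above the underside. Between them the wheel, 50 diameter x 20 wide, its top at 66.
- castor_foot (a point): Rear face of the fork's foot, at castor x = -60, 10 above the plate's underside: the lowest and rearmost part of the fork, a good place to push the castor towards +x; pushed this low it does not tip. The foot is 64 long (x = -60 to +4), 31 wide, from 5 to 15 above the underside; behind it the plate runs 5 mm on.
- dolly: Crate dolly, upside down, firmly held: plywood deck 300 (x) x 380 (y) x 18 and two steel cross-rails along y at x = -100 and +100, each 40 wide, 20 high, 380 long, tops 38 above the bench. Three castors like the loose one are bolted on (wheel tops 104 above the bench); the empty place is on the rail at x = -100, nearer the robot, at its +y end. Origin: centre of the deck, at bench height.
- slot (a point): Middle of the empty place's slot, on the rail's top face; axes as the dolly's: y along the rail (it ends 100 away at +y; the next castor's plate begins 132 away at -y). Slot 44 (y) x 9. Inside it stands the clamped stud: 8 diameter, 11 high above the rail, chamfered tip, on the rail's middle line. Its place along the slot is not measured: anywhere within 18 mm either side of this point.
- rail_end (a point): Free end of the rail of the empty place: middle of its top edge, 100 from the slot's middle. The saddle has 1.5 mm play each side of the rail. Laid over the stud the plate slopes, one end on the rail; slid on, it drops when the hole meets the stud and then goes no farther: the push, until then 2 to 6 N of friction, rises. A plate end laid short of the stud would butt against it.
- jar: Glass jar with a steel cap, 64 diameter x 85 high; origin at the centre of its underside. Not to be disturbed.
- carton: Small cardboard carton of screws, 60 x 90 x 40 high, on the dolly's deck between the rails; origin at the centre of its underside. Not to be disturbed.
- spanner: Steel spanner 170 long, lying flat on the dolly's deck between the rails, along its own x. Not to be disturbed.
Mind the look-alikes: they are no part of the job. There is more than one size of the castor; the one meant has the size given above.

How it is judged:
By the outcome, as a careful person would: the job done as asked, in the order asked, and still so for the second after the job is handed in, with the robot touching nothing.
It also fails if it takes over 53 s, if anything falls off the work surface, if the arm or the gripper's body presses on something with over 40 N, if the wrist force passes 120 N, or if a joint passes its speed limit or range.

ROBOT

A 6-joint arm with a two-finger parallel gripper is mounted at the origin on the work surface. World frame = base frame: x ahead of the robot, y to its left, z up, the work surface at z = 0. Lengths are in mm, angles in rad, forces in N, time in s.
With the tool pointing down it reaches from about 350 to 875 mm from the base axis. Payload 15.5 kg.
Tool frame: the origin (TCP) lies midway between the tips of the shut fingers; the grasp point (between the pads) lies 19 mm behind it; x points along the fingers, y is the direction in which the jaws open and shut, and the axes are right-handed (so a half turn about x gives the same grasp; the last joint's range is limited). The gripper opens to 85 mm and grips with 20 to 120 N. Pads are 22 mm wide; open, the fingers measure 114 mm over their backs; the gripper's body (76 mm by 85 mm) begins 54 mm behind the grasp point. The pads swing forward as they close: fully open they stand 13 mm farther back than shut.
Start: joints at [1.038, 0.494, 1.345, -0, 1.302, -0.096], TCP at [264.397, 566.322, 231.277] pointing down, gripper open.
Joint ranges: [-2.91, 2.91], [-0.82, 2.16], [0.22, 2.67], [-1.22, 4.37], [0.12, 2.79], [-3.08, 3.08]. Speed limits (rad/s): [1.89, 1.89, 2.57, 3.01, 3.01, 3.01].

INTERFACE

Orientations are given as [roll, pitch, yaw] about the fixed x, y, z axes, in that order (R = Rz(yaw) Ry(pitch) Rx(roll)).
In Python, from station import ctrl, snapshot, outline_of gives the robot as it stands.
- The arm moves only by the tool arm_command, never from a script. Its argument "targets" is text: rows parted by semicolons, each of 7 numbers parted by spaces: the opening, from 0 (shut) to 1 (fully open), then the shift along the world's x, y, z in units of 0.25 m (1.0 is 0.25 m), then the turn, a rotation vector about the world's x, y, z in units of 45 degrees (1.0 is 45 degrees). In form: jaw tx ty tz ax ay az; .... A call has 1 to 20 rows; each row is the pose to reach, as a shift and turn from the pose measured when the call began; what a row does not reach only later rows make up. A row lasts 1/10 s, in which the tool goes at most 50 mm and 8.59 degrees, less where a joint would pass 70% of its speed; a pose out of reach is approached as far as the arm can. A call with a number of a shift or a turn outside -1 to 1 is refused whole. A call with a gripper value outside its range is refused whole. The fingers move at their own pace and stop on an object; "newtons" is the grip in N (left out, the last holds). Time passes only in rows, so rows that repeat a pose let the fingers close. It gives the time, the measured TCP pose, the force and the opening at its end, in the units of the state.
- ctrl.read_state(): the state, without advancing time (a new reading comes with each control period).
- snapshot(name): name is "side" or "top" or "wrist"; returns a dict with "color" (480x640x3 uint8, red, green, blue), "range_z" (480x640 float32, mm along the optical axis (not along the pixel's ray), 0 where there is no reading), "camera_matrix" (3x3 intrinsics, pixels), "T" (4x4, takes a point from camera to world coordinates); the wrist camera has in their place "T_tool_cam" (4x4, takes a point from camera to tool coordinates, whose origin is the TCP and whose axes are the tool frame's). Camera axes: x right, y down, z forward; pixel columns grow to the right and rows downward; lengths in mm; the calibration is good to about 2 mm. A picture is of the moment at which its call begins: read the wrist's pose just before it.
- ctrl.job_done(): hands the job in, once; it reports no verdict.
Trained networks look in a picture, given as the dict that the camera call returned (one of the last four; its "shot" number tells which), for a name from the list of things; names that differ only in an ending like _2 or _b are one class to them, and where a whole thing is asked for, a point or a joint stands for the part that bears it (a point fixed in the world has none). Each returns a list of dicts, best first, with "p" (0 to 1); they miss things now and then, are a little off and sometimes report something else, mostly with a low value. They report only what shows in the picture. A call takes as long as a camera call. They do not tell look-alikes from the thing itself.
- outline_of(picture, query): "pixels" (480x640 bool, what is visible of it) and "centre" ([column, row] in pixels, amid what is visible of it).
The state is a dict: "time": time; "qpos": joint angles; "dq": joint speeds; "tau": joint torques, N m; "ee_pos": TCP position; "orientation": TCP orientation; "contact_force": force on the tool from outside, world axes, zero at the start; "wrist_torque": the same for the moment, N m; "width": finger opening in mm.
Only numpy, scipy, OpenCV 4.12 (cv2) and the standard library are available. Lean on these libraries where they do the work, as an engineer would, in place of code of your own. Each camera call takes 0.05 s, during which the arm holds its last target.

## Working session

There is one attempt and no reset: what is moved stays moved. The work goes in short steps, Python scripts to look and compute and a tool call to move; the robot and the scene stay as the last step left them, time stands still between calls to the robot, and variables do not carry over. Pictures are saved under pics/ and viewed, and the job is handed in when it is done.

Besides the shell and the picture viewer there is one more tool, called after ">>>" by a JSON object that holds its "name" and its "arguments", one argument or row to a line. arm_command: Moves the arm, as the interface text tells. Shifts and turns lie within -1 to 1; 1 stands for 0.25 m of shift or 45 degrees of turn. Its arguments: {"type":"object","properties":{"targets":{"type":"string"},"newtons":{"type":"number"}},"required":["targets"]}

```bash
ls; mkdir -p pics
cat > h.py <<'E'
import numpy as np, cv2, pickle
from station import ctrl, snapshot, outline_of
def save(n,im): cv2.imwrite('pics/'+n, cv2.cvtColor(im,cv2.COLOR_RGB2BGR))
def cloud(s,T=None):
    K=s['camera_matrix'];z=s['range_z'].astype(float)
    v,u=np.mgrid[0:480,0:640]
    P=np.stack([(u-K[0,2])/K[0,0]*z,(v-K[1,2])/K[1,1]*z,z],-1)
    T=s['T'] if T is None else T
    W=P@T[:3,:3].T+T[:3,3]; W[z<=0]=np.nan
    return W
E
python3 - <<'E'
from h import *
print(ctrl.read_state())
for n in ('top','side'):
    s=snapshot(n); save(n+'0.png',s['color']); pickle.dump(s,open(n+'0.pkl','wb'))
    print(n,s['T'],s['camera_matrix'])
    for q in ('castor','slot','jar','carton','spanner','dolly'):
        try: print(q,[(round(d['p'],2),np.round(d['centre']),d['pixels'].sum()) for d in outline_of(s,q)])
        except Exception as e: print(q,e)
E
```

```text
pics
{'time': 0.0, 'qpos': array([ 1.03846975e+00,  4.94185589e-01,  1.34612310e+00, -2.62970006e-05,
        1.30249895e+00, -9.54853078e-02]), 'dq': array([ 3.95747823e-04, -4.95427523e-05,  2.22947553e-03,  9.15565923e-04,
       -1.34362698e-03, -7.08231575e-04]), 'tau': array([ 2.06673962e-03, -8.82170963e+01, -3.83879757e+01,  6.53519078e-05,
        9.95936600e-03, -1.06848549e-04]), 'ee_pos': array([264.23968498, 566.00134834, 230.70147886]), 'orientation': array([-1.64542207,  1.56958108, -2.08225635]), 'contact_force': array([-0.88956057, -0.69331319, -0.27572979]), 'wrist_torque': array([-0.01634421,  0.05427709, -0.00917741]), 'width': 85.30468558945586}
top [[ 5.02450045e-04 -9.91803624e-01  1.27770574e-01  3.54184166e+02]
 [-9.99989351e-01  8.78315681e-05  4.61417949e-03  1.02494269e+01]
 [-4.58758222e-03 -1.27771532e-01 -9.91793018e-01  1.16005101e+03]
 [ 0.00000000e+00  0.00000000e+00  0.00000000e+00  1.00000000e+00]] [[519.2669208    0.         331.85126603]
 [  0.         519.2669208  232.99545202]
 [  0.           0.           1.        ]]
castor [(0.85, array([158
[... 563 characters left out ...]
 7.46447607e+02]
 [ 0.00000000e+00  0.00000000e+00  0.00000000e+00  1.00000000e+00]] [[470.84290874   0.         322.68363142]
 [  0.         470.84290874 233.76803739]
 [  0.           0.           1.        ]]
castor [(0.96, array([308., 167.]), np.int64(1330)), (0.69, array([266., 187.]), np.int64(869)), (0.68, array([412., 241.]), np.int64(960)), (0.62, array([208., 208.]), np.int64(1292))]
slot [(0.61, array([382., 244.]), np.int64(10300)), (0.36, array([268., 189.]), np.int64(847))]
jar [(0.71, array([439., 341.]), np.int64(1493))]
carton [(0.6, array([413., 243.]), np.int64(950))]
spanner [(0.54, array([364., 226.]), np.int64(326))]
dolly [(0.62, array([382., 246.]), np.int64(10480))]
```

View pics/top0.png

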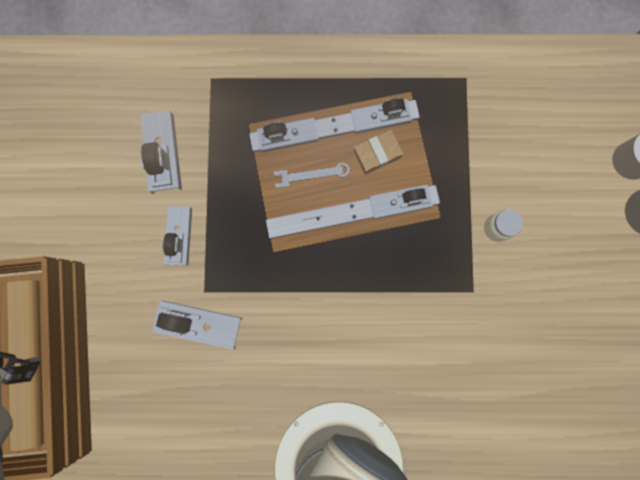

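View pics/side0.png

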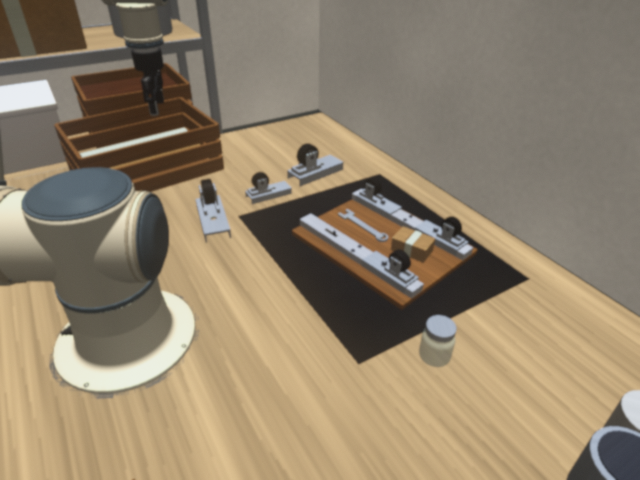

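Three loose castors show in the top view: A (158,153), B (175,236) and C (195,323). I'll measure their sizes.

Run:
```python
from h import *
s=pickle.load(open('top0.pkl','rb')); W=cloud(s)
for n,(u0,v0,u1,v1) in dict(A=(130,100,190,200),B=(155,200,200,272),C=(145,292,250,358),jar=(480,200,530,250)).items():
    w=W[v0:v1,u0:u1].reshape(-1,3); w=w[np.isfinite(w[:,0])]; 
    m=(w[:,2]>10); p=w[m]
    pl=w[(w[:,2]>12)&(w[:,2]<40)]
    r=cv2.minAreaRect(pl[:,:2].astype(np.float32)); print(n,r,'zmax',np.percentile(p[:,2],99.5),'plate z',np.median(pl[:,2]), 'table',np.median(w[w[:,2]<10][:,2]))
im=s['color']; save('crop0.png',cv2.resize(im[90:370,120:260],None,fx=4,fy=4,interpolation=cv2.INTER_CUBIC)[:,:][:1120:2,::1] if 0 else cv2.resize(im[90:360,120:260],None,fx=2.2,fy=2.2,interpolation=cv2.INTER_CUBIC))
save('crop1.png',cv2.resize(im[170:260,255:450],None,fx=4,fy=4,interpolation=cv2.INTER_CUBIC))
save('cropC.png',cv2.resize(im[290:360,140:260],None,fx=6,fy=6,interpolation=cv2.INTER_CUBIC))
```

```text
A ((689.1568603515625, 405.4630432128906), (181.850830078125, 70.29625701904297), 8.39048957824707) zmax 113.87824522828687 plate z 28.134157025990362 table -0.5913925396312152
B ((498.00616455078125, 360.75732421875), (51.97981262207031, 130.4176025390625), 87.73191833496094) zmax 82.48731786617817 plate z 20.571717494463655 table -0.844202770822676
C ((302.5128479003906, 309.145263671875), (181.44979858398438, 68.38422393798828), 78.07332611083984) zmax 113.8788342579704 plate z 28.050600476218733 table -0.8740064006968851
jar ((511.05303955078125, -336.98504638671875), (62.456871032714844, 26.247703552246094), 16.897592544555664) zmax 88.77832850030464 plate z 26.047238660463222 table -0.8487039760390189
```

View pics/crop1.png

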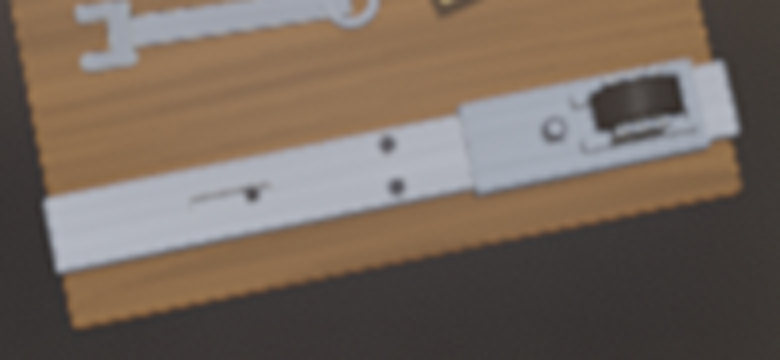

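View pics/cropC.png

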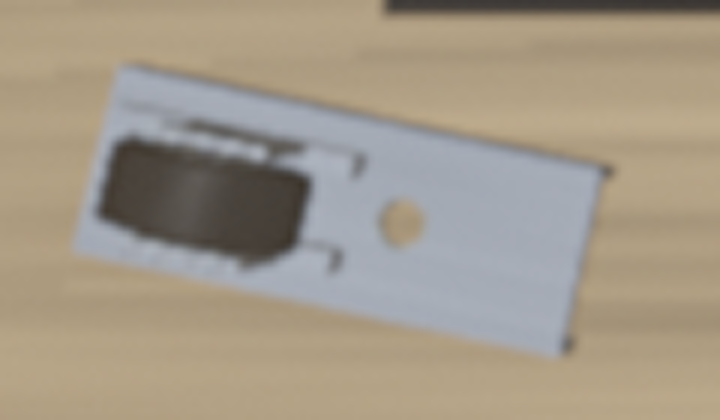

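B fits: plate 130 x 52 measured, wheel top at about 82 above the bench. A and C are about 181 x 69 and 114 high, so they are too big. I'll enlarge B to confirm, and get the dolly and rail pose.

Run:
```python
from h import *
from scipy.spatial.transform import Rotation as Ro
s=pickle.load(open('top0.pkl','rb')); W=cloud(s); im=s['color']
save('cropB.png',cv2.resize(im[195:280,145:210],None,fx=7,fy=7,interpolation=cv2.INTER_CUBIC))
R=Ro.from_euler('xyz',ctrl.read_state()['orientation']).as_matrix(); print(R.round(3))
def w(u,v): return W[int(v),int(u)].round(1)
print('hole/stud px',w(318,218),'rail top', w(300,221), w(340,214))
# rail surface points z 33..43 near rail 1
sub=W[190:250,260:370].reshape(-1,3); p=sub[(sub[:,2]>30)&(sub[:,2]<45)]
print(len(p),cv2.minAreaRect(p[:,:2].astype(np.float32)),np.median(p[:,2]))
c=p[:,:2].mean(0); d=np.linalg.svd(p[:,:2]-c)[2][0]; print(c,d,np.arctan2(d[1],d[0]))
w0=snapshot('wrist'); save('w0.png',w0['color']); print(w0['T_tool_cam'].round(3),w0['camera_matrix'])
# B plate
sb=W[200:272,155:200].reshape(-1,3); q=sb[(sb[:,2]>14)&(sb[:,2]<28)]
c=q[:,:2].mean(0);d=np.linalg.svd(q[:,:2]-c)[2][0];print('B',c,d)
q=sb[(sb[:,2]>72)];print('wheel',q.mean(0))
```

```text
[[-0.     0.423  0.906]
 [ 0.     0.906 -0.423]
 [-1.     0.    -0.   ]]
hole/stud px [530.3  45.5  47.8] rail top [525.8  85.4  33.9] [541.2  -2.4  35. ]
1864 ((533.9099731445312, 43.09620666503906), (43.309749603271484, 233.0345458984375), 12.48311710357666) 37.22910062517826
[532.97663202  44.66241554] [ 0.2068203  -0.97837895] -1.3624724563882893
[[ 1.00000e-03 -3.03000e-01  9.53000e-01 -1.42328e+02]
 [ 1.00000e+00  1.00000e-03 -1.00000e-03 -3.22000e-01]
 [-0.00000e+00  9.53000e-01  3.03000e-01 -7.69170e+01]
 [ 0.00000e+00  0.00000e+00  0.00000e+00  1.00000e+00]] [[413.24168274   0.         323.46660373]
 [  0.         413.24168274 242.2584403 ]
 [  0.           0.           1.        ]]
B [508.35948267 355.92622616] [-0.99828068 -0.05861472]
wheel [472.97860756 360.29802498  78.12043883]
```

View pics/cropB.png

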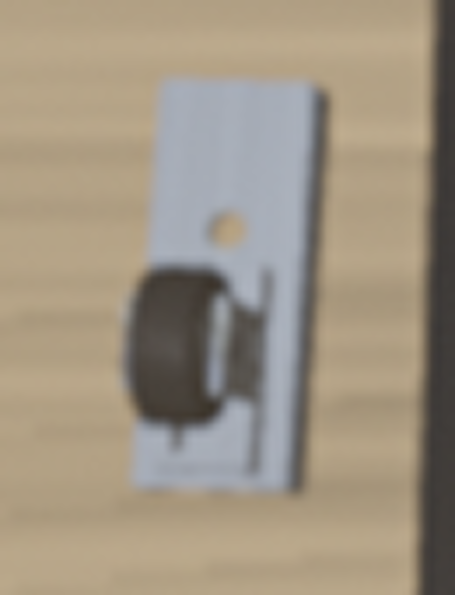

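View pics/w0.png

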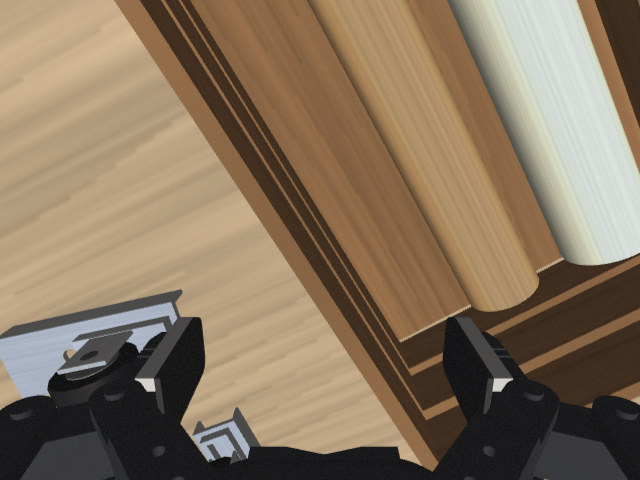

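B (175,236) is the one: the hole lies on the +x-world side, matching the 130 x 49 plate with its fork offset to the other end. Rail 1's free end is on the left, and the stud shows at about (318,218). Next I'll move over B for a close look.

>>> {"name": "arm_command", "arguments": {
  "targets": "1 0.2 -0.2 0 0 0 0.15; 1 0.4 -0.4 0 0 0 0.3; 1 0.6 -0.6 0 0 0 0.45; 1 0.75 -0.75 0 0 0 0.6; 1 0.84 -0.82 0 0 0 0.62; 1 0.84 -0.82 0 0 0 0.62; 1 0.84 -0.82 0 0 0 0.62"
}}

```text
time: 1.45
ee_pos: [478.1, 357.9, 231.3]
orientation: [-0.413, 1.569, -0.367]
contact_force: [-1.0, 1.0, -0.4]
width: 85.3
```

```bash
cat >> h.py <<'E'
from scipy.spatial.transform import Rotation as Ro
def wrist(name):
    st=ctrl.read_state(); s=snapshot('wrist')
    R=Ro.from_euler('xyz',st['orientation']).as_matrix(); T=np.eye(4);T[:3,:3]=R;T[:3,3]=st['ee_pos']
    s['T']=T@s['T_tool_cam']; s['st']=st; save(name+'.png',s['color']); pickle.dump(s,open(name+'.pkl','wb')); 
    print('t',st['time'],'tcp',st['ee_pos'].round(1),'R',R.round(3).tolist(),'F',st['contact_force'].round(1),'w',round(st['width'],1)); return s
E
python3 - <<'E'
from h import *
s=wrist('w1'); W=cloud(s)
for q in ('castor','castor_hole','castor_fork'):
    for d in outline_of(s,q): 
        print(q,d['p'],d['centre'],d['pixels'].sum())
d=outline_of(s,'castor')[0]; p=W[np.isfinite(W[...,0])]
x,y=p[:,0],p[:,1]; m=(x>400)&(x<580)&(y>310)&(y<410)
p=p[m]; q=p[(p[:,2]>14)&(p[:,2]<26)]
print(cv2.minAreaRect(q[:,:2].astype(np.float32)),np.median(q[:,2]))
f=p[(p[:,2]>55)]; print('wheel',f.mean(0),f.min(0),f.max(0), cv2.minAreaRect(f[:,:2].astype(np.float32)))
E
```

```text
t 1.45 tcp [478.1 357.9 231.3] R [[0.001, -0.046, 0.999], [-0.001, 0.999, 0.046], [-1.0, -0.001, 0.001]] F [-1.   1.  -0.4] w 85.3
castor 0.85 [320.7, 12.9] 5013
castor 0.71 [321.8, 217.6] 7929
castor 0.66 [357.6, 385.6] 8375
castor_hole 0.92 [323.2, 217.7] 7858
castor_hole 0.72 [356.4, 386.5] 8330
castor_hole 0.64 [322.5, 10.5] 5190
castor_fork 0.95 [322.4, 215.7] 7785
castor_fork 0.91 [323.5, 14.8] 5068
castor_fork 0.67 [355.6, 385.8] 8304
((496.39569091796875, 357.8193359375), (49.146141052246094, 130.60108947753906), 88.20436096191406) 20.893840553618986
wheel [467.05021004 360.54185212 280.2779111 ] [446.86377355 310.00183261  55.22083773] [495.7000582  409.99768777 319.4720722 ] ((471.3067321777344, 360.0083312988281), (100.03929138183594, 48.80931091308594), 89.61042022705078)
```

View pics/w1.png

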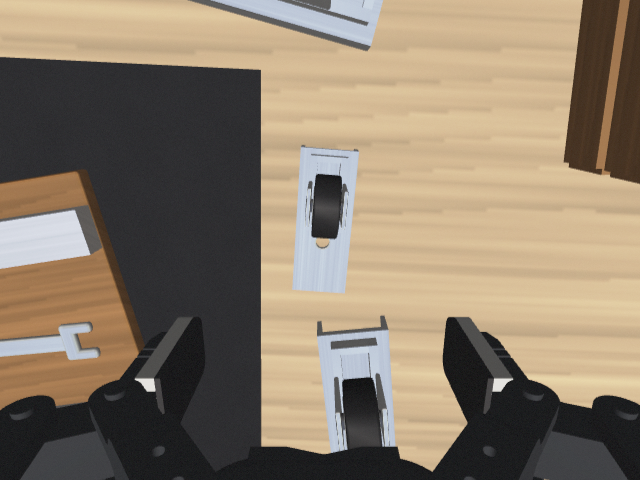

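The loose castor is in view: plate from (330,148) to (320,292), hole at (322,243), yaw about -1.8°. I'll descend and grip.

>>> {"name": "arm_command", "arguments": {
  "targets": "1 -0.023 0.002 -0.15 0 0 -0.1; 1 -0.023 0.002 -0.3 0 0 -0.1; 1 -0.023 0.002 -0.45 0 0 -0.1; 1 -0.023 0.002 -0.6 0 0 -0.1; 1 -0.023 0.002 -0.7 0 0 -0.1; 1 -0.023 0.002 -0.77 0 0 -0.1; 1 -0.023 0.002 -0.805 0 0 -0.1; 1 -0.023 0.002 -0.805 0 0 -0.1; 1 -0.023 0.002 -0.805 0 0 -0.1; 0.2 -0.023 0.002 -0.805 0 0 -0.1; 0 -0.023 0.002 -0.805 0 0 -0.1; 0 -0.023 0.002 -0.805 0 0 -0.1; 0 -0.023 0.002 -0.805 0 0 -0.1; 0 -0.023 0.002 -0.805 0 0 -0.1; 0 -0.023 0.002 -0.805 0 0 -0.1; 0 -0.023 0.002 -0.805 0 0 -0.1",
  "newtons": 50
}}

```text
time: 3.3
ee_pos: [468.0, 362.6, 30.5]
orientation: [1.085, 1.57, 1.058]
contact_force: [-0.7, -0.7, 7.6]
width: 30.7
```

Run:
```python
from h import *
s=wrist('w2')
```

```text
t 3.3 tcp [468.  362.6  30.5] R [[0.0, 0.027, 1.0], [0.0, 1.0, -0.027], [-1.0, 0.0, 0.0]] F [-0.7 -0.7  7.6] w 30.7
```

View pics/w2.png

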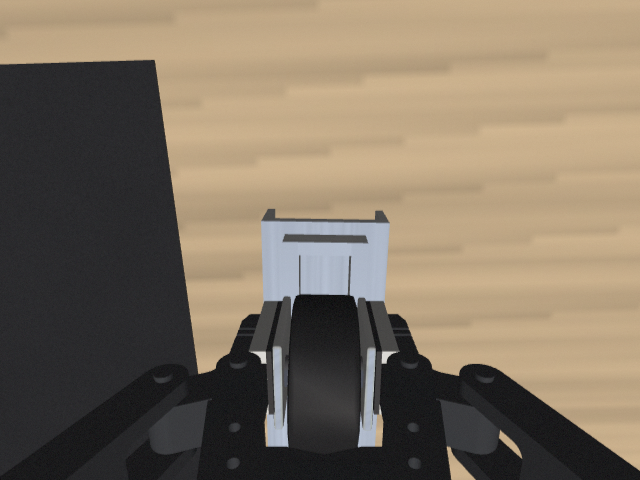

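Run:
```python
from h import *
for _ in range(2):
    s=ctrl.read_state(); print(s['time'],s['ee_pos'],s['dq'].round(4),s['contact_force']); x=snapshot('top'); 
pickle.dump(x,open('top1.pkl','wb'))
s=wrist('w3'); W=cloud(s); p=W[np.isfinite(W[...,0])]
Ti=np.linalg.inv(np.block([[Ro.from_euler('xyz',s['st']['orientation']).as_matrix(),s['st']['ee_pos'][:,None]],[np.zeros((1,3)),1]]))
t=p@Ti[:3,:3].T+Ti[:3,3]
m=(t[:,2]<-15)&(t[:,2]>-100)&(abs(t[:,1])<40)&(p[:,2]>17.5)&(p[:,2]<24)
q=t[m]; print(q.min(0),q.max(0),cv2.minAreaRect(q[:,1:].astype(np.float32)),np.median(p[m][:,2]))
```

```text
3.35 [468.02713032 362.58862495  30.59467368] [-0.0013 -0.0006  0.0007  0.0002 -0.0008 -0.0008] [-1.511358   -1.66701981  8.32236809]
3.4 [468.0239439  362.55931145  30.56552361] [ 0.0004 -0.0007  0.0003 -0.0005 -0.0002 -0.0001] [-2.2245071  -1.2100725   6.97628666]
t 3.45 tcp [468.  362.5  30.6] R [[0.0, 0.027, 1.0], [0.0, 1.0, -0.027], [-1.0, 0.0, 0.0]] F [-1.1 -1.2  8. ] w 30.7
[  6.55672343 -24.86843275 -37.7330594 ] [ 13.0382875   24.66946477 -15.00169102] ((-0.11173820495605469, -26.024099349975586), (49.26947784423828, 22.70269203186035), 0.9190387725830078) 20.764090154772276
```

Gripped (width 30.7, wheel and rear plate end centred between the pads). Lift and carry towards the rail.

>>> {"name": "arm_command", "arguments": {
  "targets": "0 0 0 0.12 0 0 0; 0 0 0 0.3 0 0 0; 0 0 -0.08 0.48 0 0 -0.12; 0 0.02 -0.2 0.64 0 0 -0.28; 0 0.04 -0.32 0.76 0 0 -0.44; 0 0.06 -0.44 0.8 0 0 -0.6; 0 0.08 -0.56 0.8 0 0 -0.76; 0 0.1 -0.68 0.8 0 0 -0.9; 0 0.12 -0.78 0.8 0 0 -1; 0 0.12 -0.8 0.8 0 0 -1; 0 0.12 -0.8 0.8 0 0 -1"
}}

```text
time: 4.6
ee_pos: [497.7, 161.9, 230.4]
orientation: [-2.552, 1.57, 2.918]
contact_force: [-0.6, 0.8, -4.4]
width: 30.5
```

>>> {"name": "arm_command", "arguments": {
  "targets": "0 0.03 -0.08 0 0 0 -0.12; 0 0.06 -0.18 0 0 0 -0.28; 0 0.1 -0.26 0 0 0 -0.44; 0 0.12 -0.32 0 0 0 -0.58; 0 0.14 -0.36 0 0 0 -0.66; 0 0.14 -0.36 0 0 0 -0.69; 0 0.14 -0.36 0 0 0 -0.69; 0 0.14 -0.36 0 0 0 -0.69; 0 0.14 -0.36 0 0 0 -0.69; 0 0.14 -0.36 0 0 0 -0.69"
}}

```text
time: 5.6
ee_pos: [532.6, 72.4, 230.4]
orientation: [-2.753, 1.57, 2.176]
contact_force: [0.1, -0.0, -4.2]
width: 30.5
```

Run:
```python
from h import *
ctrl.read_state(); s=wrist('w4'); print(s['st']['dq'].round(3))
```

```text
t 5.6 tcp [532.6  72.4 230.4] R [[-0.0, 0.977, 0.215], [0.0, 0.215, -0.977], [-1.0, -0.0, -0.0]] F [ 0.1 -0.  -4.2] w 30.5
[-0.007  0.     0.001 -0.002 -0.001  0.003]
```

View pics/w4.png

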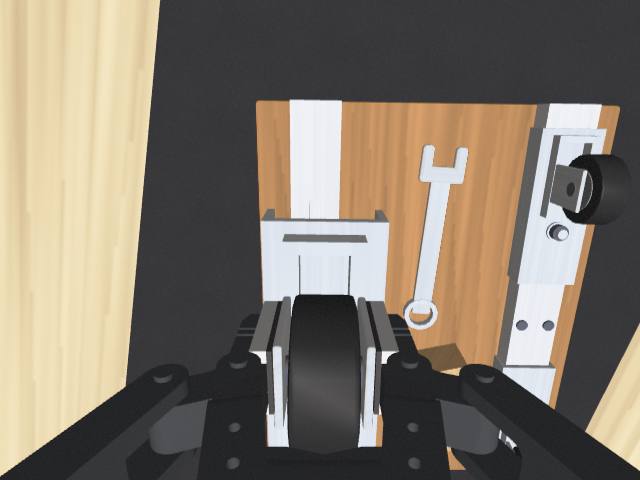

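The rail free end is at (291–342, 100), and the slot starts at (309,203) and runs behind the held plate, which hides the stud. I'll go 70 mm further for the stud.

>>> {"name": "arm_command", "arguments": {
  "targets": "0 0.02 -0.1 0 0 0 0; 0 0.04 -0.2 0 0 0 0; 0 0.06 -0.28 0 0 0 0; 0 0.06 -0.28 0 0 0 0; 0 0.06 -0.28 0 0 0 0; 0 0.06 -0.28 0 0 0 0; 0 0.06 -0.28 0 0 0 0"
}}

```text
time: 6.35
ee_pos: [547.5, 3.0, 230.4]
orientation: [-2.707, 1.57, 2.223]
contact_force: [-0.4, -0.6, -3.9]
width: 30.3
```

Run:
```python
from h import *
s=wrist('w5'); print(s['st']['dq'].round(3)); t=snapshot('top'); pickle.dump(t,open('top2.pkl','wb'))
save('w5c.png',cv2.resize(s['color'][0:300,200:440],None,fx=2.5,fy=2,interpolation=cv2.INTER_CUBIC))
save('w5s.png',cv2.resize(s['color'][90:210,270:350],None,fx=5,fy=5,interpolation=cv2.INTER_CUBIC))
```

```text
t 6.35 tcp [547.5   3.  230.4] R [[-0.0, 0.976, 0.216], [0.0, 0.216, -0.976], [-1.0, -0.0, -0.0]] F [-0.4 -0.6 -3.9] w 30.3
[ 0.001  0.001 -0.001 -0.003 -0.001 -0.001]
```

View pics/w5.png

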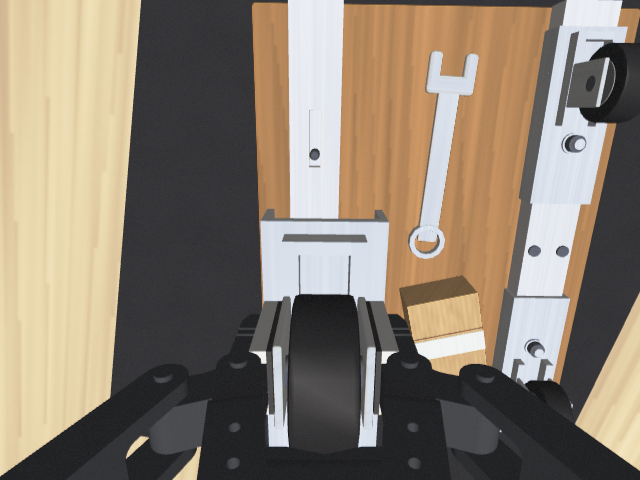

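View pics/w5s.png

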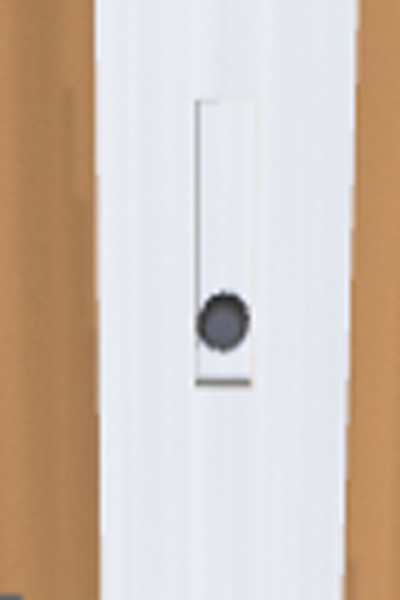

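Run:
```python
from h import *
for nm in ('w4','w5'):
    s=pickle.load(open(nm+'.pkl','rb')); im=s['color'].astype(float); K=s['camera_matrix'];T=s['T'];W=cloud(s); st=s['st']
    R=Ro.from_euler('xyz',st['orientation']).as_matrix(); P=st['ee_pos']
    def pj(u,v,z):
        r=T[:3,:3]@np.array([(u-K[0,2])/K[0,0],(v-K[1,2])/K[1,1],1]); return T[:3,3]+r*(z-T[2,3])/r[2]
    b=im[...,2]; L=[];Rr=[]
    rows=range(112,205,4) if nm=='w4' else range(20,205,4)
    for v in rows:
        g=np.diff(b[v]); 
        def sub(a,c,sg):
            k=a+np.argmax(sg*g[a:c]); w=np.clip(sg*g[k-2:k+3],0,None); return (np.arange(k-2,k+3)*w).sum()/w.sum()+.5
        L.append(pj(sub(275,305,1),v,38)); Rr.append(pj(sub(325,360,-1),v,38))
    L=np.array(L);Rr=np.array(Rr)
    def fit(a):
        c=a[:,:2].mean(0);d=np.linalg.svd(a[:,:2]-c)[2][0]; d*=-np.sign(d[1]); return c,d,np.abs((a[:,:2]-c)@[-d[1],d[0]]).max()
    cl,dl,el=fit(L);cr,dr,er=fit(Rr); print(nm,cl,dl,el,cr,dr,er)
    d=(dl+dr);d/=np.linalg.norm(d); n=np.array([-d[1],d[0]]); print('dir angle',np.degrees(np.arctan2(d[1],d[0])),'tool z angle',np.degrees(np.arctan2(R[1,2],R[0,2])),'width',(cr-cl)@n)
    c=(cl+cr)/2; y=R.T[:2].copy(); print('rail centre offset from tool axis along tool y at TCP:', ((c-P[:2])@n),' n',n,'tooly',R[:2,1])
    print('rail z depth',np.median(W[40:100,300:335,2] if nm=='w5' else W[120:190,300:335,2]))
    def al(p): return round((p[:2]-P[:2])@d,1), round((p[:2]-c)@n,1)
    if nm=='w5':
        for q,u,v,z in(('slot+',314.7,109.8,38),('slot-',314.5,166,38),('studtop',314.5,154.4,49),('studtop2',314.5,154.4,47)):
            p=pj(u,v,z);print(q,p.round(1),al(p))
    else:
        p=pj(316,100,38);print('end',p,al(p))
        print('slot+',pj(309,203,38))
```

```text
w4 [497.73603554 106.25634562] [ 0.20194395 -0.97939708] 0.11022912444263899 [536.92998901 114.91332901] [ 0.20189394 -0.97940739] 0.12570842428937923
dir angle -78.35080388908113 tool z angle -77.56516934889706 width 40.134654612774064
rail centre offset from tool axis along tool y at TCP: -7.255505331103261  n [0.97940224 0.20191894] tooly [0.97654154 0.21532906]
rail z depth nan
end [508.91826918 154.02073368  38.        ] (np.float64(-84.7), np.float64(0.5))
slot+ [520.19068799  74.19392211  38.        ]
w5 [505.21775613  69.96699201] [ 0.20211854 -0.97936107] 0.125452690268719 [544.37108388  78.64011772] [ 0.20251909 -0.97927831] 0.1291611865569177
dir angle -78.32740985238418 tool z angle -77.53358873577169 width 40.09836215133383
rail centre offset from tool axis along tool y at TCP: -7.775294914842741  n [0.97931971 0.20231882] tooly [0.97642268 0.21586732]
rail z depth nan
slot+ [524.2  77.4  38. ] (np.float64(-77.6), np.float64(0.1))
slot- [533.1  35.3  38. ] (np.float64(-34.6), np.float64(0.3))
studtop [531.2  45.4  49. ] (np.float64(-44.8), np.float64(0.4))
studtop2 [531.2  45.2  47. ] (np.float64(-44.6), np.float64(0.4))
```

Stud is 11.4 mm past the slot middle (towards −y), and the rail direction is −78.33°. Plan: hole 28 mm short of the slot middle, plate end about 8.6 mm past the stud centre, nose tilted up 5.7°. First I'll hover 50 mm above to check.

>>> {"name": "arm_command", "arguments": {
  "targets": "0 -0.03 0.12 0 0 0 0; 0 -0.07 0.26 -0.04 -0.05 -0.01 0; 0 -0.11 0.4 -0.16 -0.1 -0.02 -0.01; 0 -0.136 0.48 -0.32 -0.123 -0.025 -0.018; 0 -0.136 0.502 -0.44 -0.123 -0.025 -0.018; 0 -0.136 0.502 -0.5 -0.123 -0.025 -0.018; 0 -0.136 0.502 -0.5 -0.123 -0.025 -0.018; 0 -0.136 0.502 -0.5 -0.123 -0.025 -0.018; 0 -0.136 0.502 -0.5 -0.123 -0.025 -0.018; 0 -0.136 0.502 -0.5 -0.123 -0.025 -0.018"
}}

```text
time: 7.45
ee_pos: [514.2, 128.3, 106.5]
orientation: [0.008, 1.473, -1.36]
contact_force: [-0.4, -0.2, -4.0]
width: 30.5
```

Run:
```python
from h import *
s=wrist('w6'); st=s['st'];print(st['dq'].round(3)); 
for n in ('top','side'):
    t=snapshot(n); pickle.dump(t,open(n+'3.pkl','wb')); im=t['color']
    c=im[160:290,220:420] if n=='top' else im[150:330,260:460]
    save(n+'3c.png',cv2.resize(c,None,fx=3.5,fy=3.2,interpolation=cv2.INTER_CUBIC))
im=s['color'].astype(float).sum(2)
for v in range(226,300,8):
    g=np.diff(im[v]); l=245+np.argmax(abs(g[245:280])); r=370+np.argmax(abs(g[370:400])); print(v,l,r,(l+r+1)/2)
```

```text
t 7.45 tcp [514.2 128.3 106.5] R [[0.021, 0.979, 0.2], [-0.096, 0.201, -0.975], [-0.995, 0.001, 0.098]] F [-0.4 -0.2 -4. ] w 30.5
[-0.     0.003  0.005  0.001 -0.001  0.002]
226 259 388 324.0
234 260 388 324.5
242 260 387 324.0
250 260 387 324.0
258 261 386 324.0
266 261 386 324.0
274 261 385 323.5
282 262 385 324.0
290 262 384 323.5
298 262 384 323.5
```

View pics/w6.png

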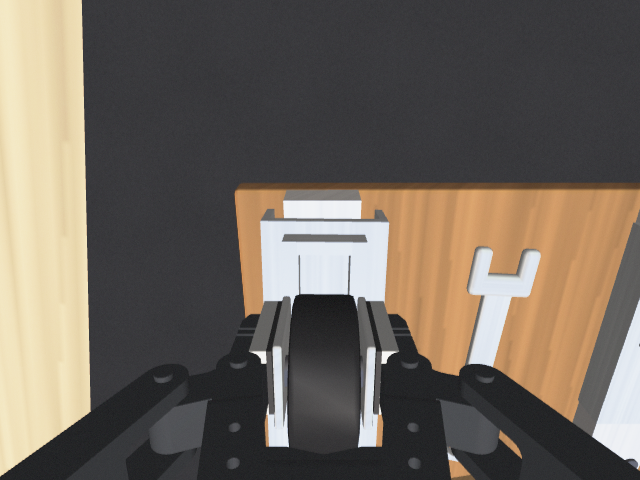

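View pics/top3c.png

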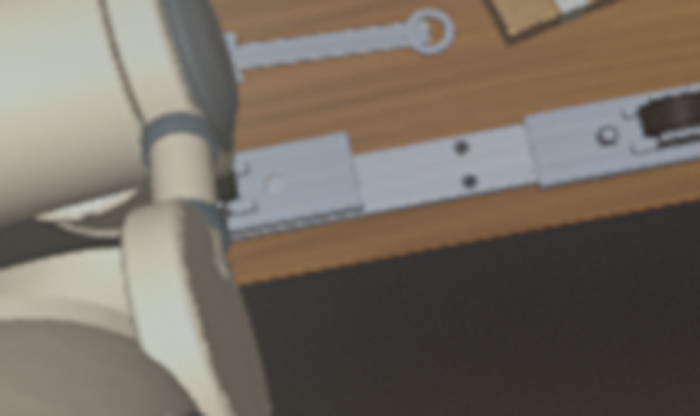

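View pics/side3c.png

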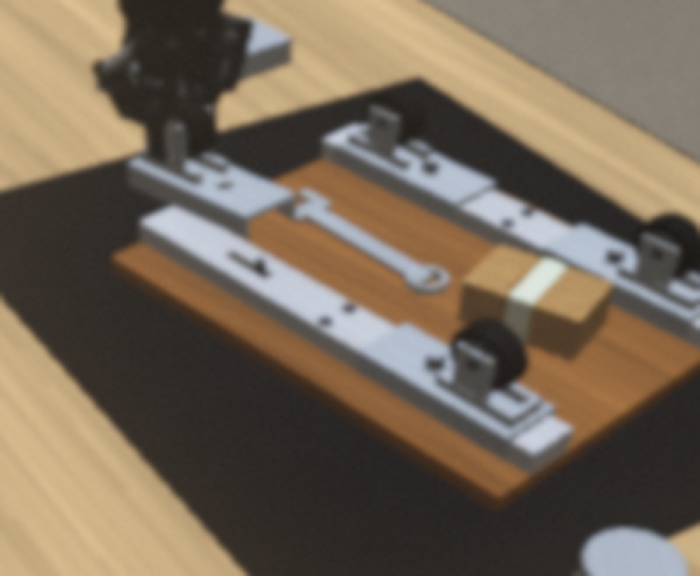

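Run:
```python
from h import *
s=pickle.load(open('w6.pkl','rb')); im=s['color'].astype(float)[...,2]; K=s['camera_matrix']
T=s['T']; st=s['st'];R=Ro.from_euler('xyz',st['orientation']).as_matrix();P=st['ee_pos']
def pj(u,v,z):
    r=T[:3,:3]@np.array([(u-K[0,2])/K[0,0],(v-K[1,2])/K[1,1],1]); return T[:3,3]+r*(z-T[2,3])/r[2]
def sub(v,a,c,sg):
    g=sg*np.diff(im[v]); k=a+np.argmax(g[a:c]); w=np.clip(g[k-2:k+3],0,None); return (np.arange(k-2,k+3)*w).sum()/w.sum()+.5
for v in range(203,218,2):
    a=pj(sub(v,276,292,1),v,38);b=pj(sub(v,352,370,-1),v,38); m=(a+b)/2
    print(v,sub(v,276,292,1).round(1),sub(v,352,370,-1).round(1),np.linalg.norm(a-b).round(1),((m-P)@R)[1].round(2), m[:2].round(1))
print('tool z ang',np.degrees(np.arctan2(R[1,2],R[0,2])))
print('along rail: TCP s', (P[:2]-[528.45,56.31])@[0.2023,-0.9793], 'lat',(P[:2]-[528.45,56.31])@[0.9793,.2023], 'tilt',np.degrees(np.arcsin(R[2,2])))
print(pj(322,199,38), ((pj(322,199.5,38)[:2]-[528.45,56.31])@[0.2023,-0.9793]))
```

```text
203 282.8 360.8 40.0 -0.72 [508.5 152.8]
205 282.8 360.8 40.1 -0.72 [508.7 151.7]
207 282.8 360.8 40.2 -0.71 [508.9 150.7]
209 282.9 360.8 40.2 -0.72 [509.1 149.6]
211 283.1 360.5 40.0 -0.72 [509.4 148.6]
213 283.1 360.5 40.1 -0.72 [509.6 147.5]
215 283.4 360.5 40.0 -0.65 [509.9 146.4]
217 283.5 360.5 40.0 -0.65 [510.1 145.3]
tool z ang -78.38291765257075
along rail: TCP s -73.33724914714327 lat 0.6128580656462841 tilt 5.627297499877868
[508.15448117 154.90264352  38.        ] -100.39146769366549
```

Both lateral estimates agree: shift 0.65 mm towards −x. Lowering in two stages.

>>> {"name": "arm_command", "arguments": {
  "targets": "0 -0.003 0.001 -0.04 0 0 0; 0 -0.003 0.001 -0.08 0 0 0; 0 -0.003 0.001 -0.11 0 0 0; 0 -0.003 0.001 -0.14 0 0 0; 0 -0.003 0.001 -0.165 0 0 0; 0 -0.003 0.001 -0.185 0 0 0; 0 -0.003 0.001 -0.185 0 0 0; 0 -0.003 0.001 -0.185 0 0 0"
}}

```text
time: 8.4
ee_pos: [513.1, 128.5, 59.8]
orientation: [-0.001, 1.473, -1.369]
contact_force: [-1.1, 0.7, -4.5]
width: 30.1
```

Run:
```python
from h import *
s=wrist('w7')
for n in ('side',):
    t=snapshot(n); im=t['color']
    c=im[170:290,280:420]
    save(n+'4c.png',cv2.resize(c,None,fx=5,fy=5,interpolation=cv2.INTER_CUBIC))
```

```text
t 8.4 tcp [513.1 128.5  59.8] R [[0.02, 0.979, 0.201], [-0.096, 0.202, -0.975], [-0.995, -0.0, 0.098]] F [-1.1  0.7 -4.5] w 30.1
```

View pics/side4c.png

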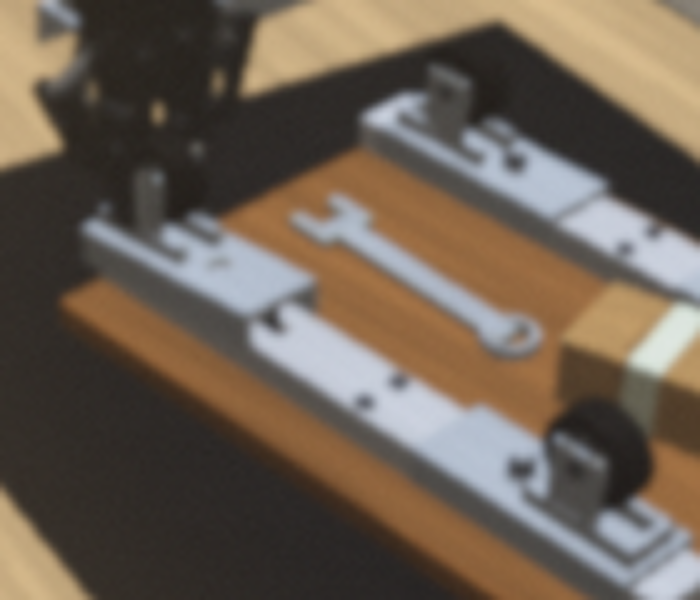

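The saddle is astride with no contact force, and the stud shows just under the plate's front edge. Lowering to touch.

>>> {"name": "arm_command", "arguments": {
  "targets": "0 0 0 -0.006 0 0 0; 0 0 0 -0.012 0 0 0; 0 0 0 -0.016 0 0 0; 0 0 0 -0.016 0 0 0; 0 0 0 -0.016 0 0 0"
}}

```text
time: 9.0
ee_pos: [513.3, 128.5, 56.0]
orientation: [0.003, 1.473, -1.364]
contact_force: [-0.5, -0.4, -4.7]
width: 30.4
```

>>> {"name": "arm_command", "arguments": {
  "targets": "0 0 0 -0.004 0 0 0; 0 0 0 -0.006 0 0 0; 0 0 0 -0.006 0 0 0"
}}

```text
time: 9.3
ee_pos: [513.4, 128.6, 55.1]
orientation: [0.009, 1.472, -1.358]
contact_force: [-3.2, 0.0, 9.1]
width: 29.9
```

Contact (about 13 N down). Release.

>>> {"name": "arm_command", "arguments": {
  "targets": "0.5 0 0 0 0 0 0; 0.7 0 0 0 0 0 0; 0.8 0 0 0 0 0 0; 0.8 0 0 0 0 0 0; 0.8 0 0 0 0 0 0"
}}

```text
time: 9.8
ee_pos: [513.4, 128.6, 55.1]
orientation: [0.01, 1.472, -1.358]
contact_force: [0.8, 0.7, -0.1]
width: 68.5
```

Run:
```python
from h import *
s=wrist('w8')
for n in ('side',):
    t=snapshot(n); im=t['color']
    c=im[170:290,280:420]
    save(n+'5c.png',cv2.resize(c,None,fx=5,fy=5,interpolation=cv2.INTER_CUBIC))
```

```text
t 9.8 tcp [513.4 128.6  55.1] R [[0.021, 0.979, 0.201], [-0.096, 0.202, -0.975], [-0.995, 0.001, 0.098]] F [ 0.8  0.7 -0.1] w 68.5
```

View pics/side5c.png

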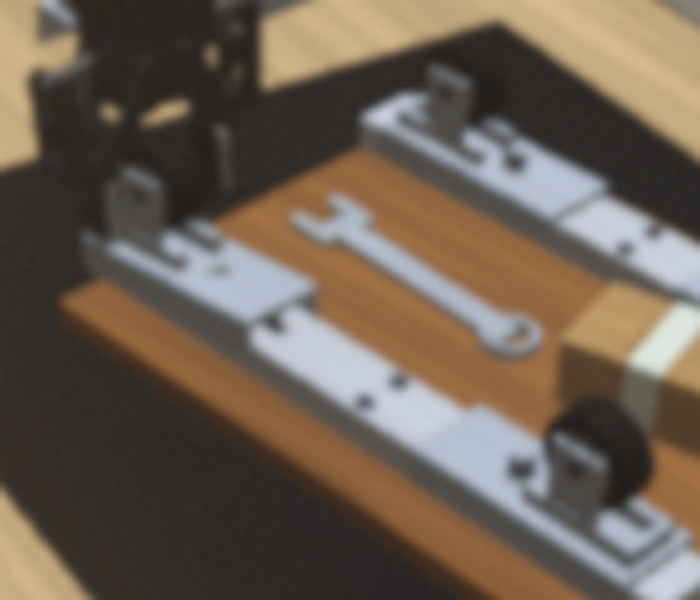

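View pics/w8.png

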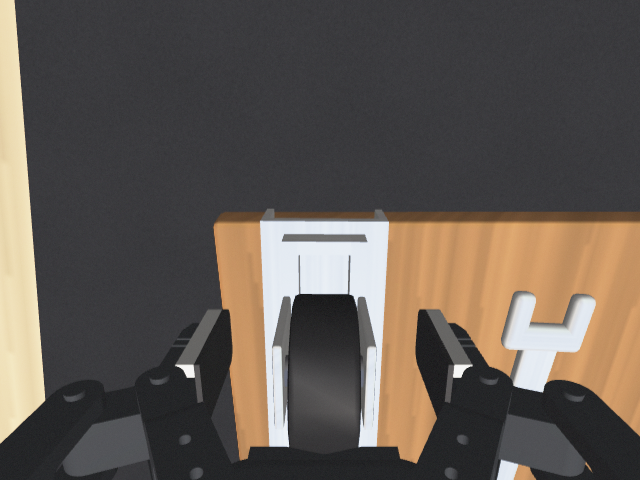

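>>> {"name": "arm_command", "arguments": {
  "targets": "0.8 0 0 0.08 0 0 0; 0.8 0 0 0.2 0 0 0; 0.8 0 0 0.34 0.05 0.01 0; 0.5 -0.01 0.06 0.44 0.1 0.02 0; 0.2 -0.03 0.15 0.48 0.123 0.025 0; 0 -0.048 0.235 0.48 0.123 0.025 0; 0 -0.048 0.235 0.48 0.123 0.025 0; 0 -0.048 0.235 0.48 0.123 0.025 0; 0 -0.048 0.235 0.48 0.123 0.025 0; 0 -0.048 0.235 0.48 0.123 0.025 0"
}}

```text
time: 10.9
ee_pos: [501.4, 186.7, 174.9]
orientation: [1.66, 1.57, 0.291]
contact_force: [0.1, 0.2, -1.1]
width: 0.0
```

```bash
cat > meas.py <<'E'
from h import *
import sys
nm=sys.argv[1]
s=wrist(nm);W=cloud(s); p=W[np.isfinite(W[...,0])]
d=np.array([.2023,-.9793]);n=np.array([.9793,.2023]);q=p[:,:2]-[528.45,56.31]
S=q@d;L=q@n;z=p[:,2]
m=(abs(L)>17)&(abs(L)<23)&(S<60)&(S>-125)&(z>30)&(z<70)
for a in range(-120,60,6):
    k=m&(S>=a)&(S<a+6)
    if k.sum()>5: print(a+3,k.sum(),np.median(z[k]).round(1),L[m&(S>=a)&(S<a+6)].min().round(1),L[k].max().round(1))
k=(abs(L)<28)&(z>40)&(S<0)&(S>-130); print('plate S range',S[k].min(),S[k].max())
t=snapshot('side'); save(nm+'s.png',cv2.resize(t['color'][170:290,280:420],None,fx=5,fy=5,interpolation=cv2.INTER_CUBIC))
t=snapshot('top'); save(nm+'t.png',cv2.resize(t['color'][170:270,240:400],None,fx=5,fy=5,interpolation=cv2.INTER_CUBIC)); pickle.dump(t,open(nm+'t.pkl','wb'))
E
python3 meas.py w9
```

```text
t 10.9 tcp [501.4 186.7 174.9] R [[0.001, 0.98, 0.201], [0.0, 0.201, -0.98], [-1.0, 0.001, -0.0]] F [ 0.1  0.2 -1.1] w 0.0
-111 65 41.4 -22.9 22.8
-105 141 42.3 -23.0 22.7
-99 129 43.0 -23.0 22.8
-93 137 43.5 -22.5 22.9
-87 136 44.0 -22.5 22.9
-81 134 44.7 -22.7 22.9
-75 132 45.5 -22.7 23.0
-69 49 45.7 -22.8 22.4
plate S range -129.99563181036174 -68.60184487141166
```

View pics/w9.png

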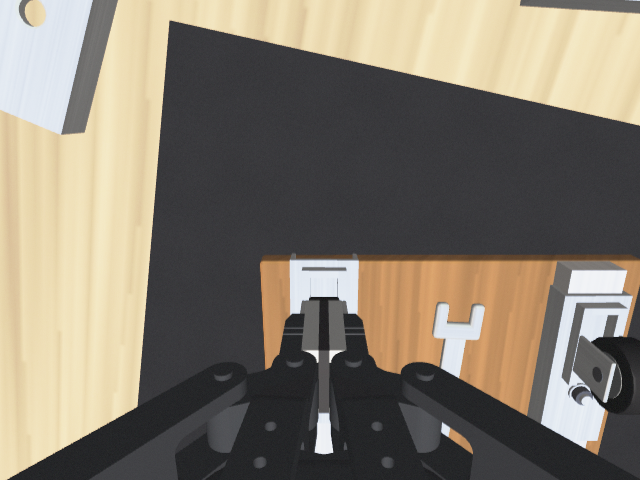

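View pics/w9s.png

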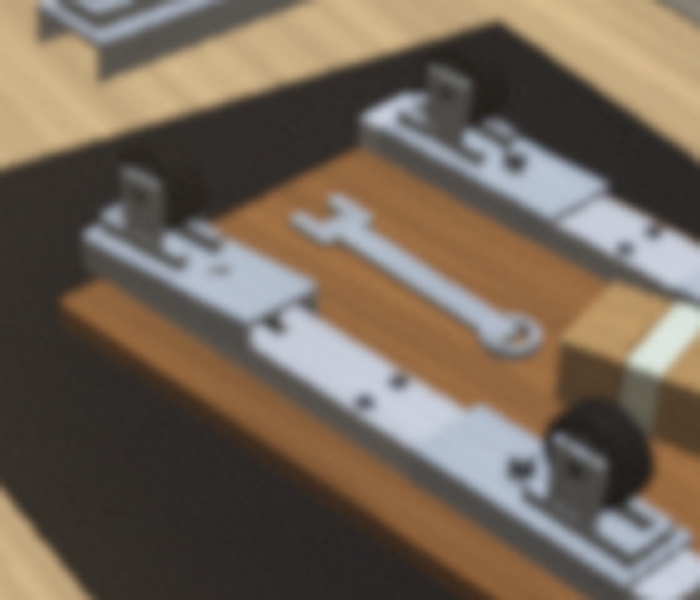

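View pics/w9t.png

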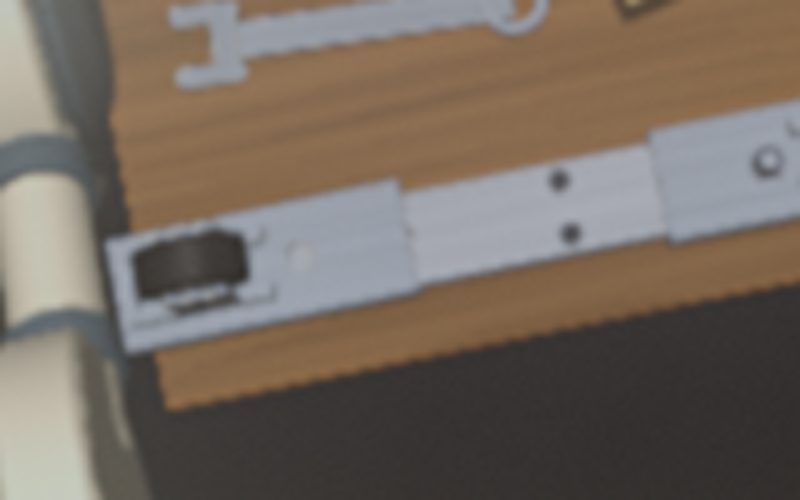

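The castor lies astride the rail sloping about 5.7° with its nose on the stud (the stud is hidden under the plate in the top view). Now down behind the foot with shut fingers, TCP z about 46.

>>> {"name": "arm_command", "arguments": {
  "targets": "0 0 0 -0.12 0 0 0; 0 0 0 -0.26 0 0 0; 0 0 0 -0.38 0 0 0; 0 0 0 -0.46 0 0 0; 0 0 0 -0.5 0 0 0; 0 0 0 -0.514 0 0 0; 0 0 0 -0.514 0 0 0; 0 0 0 -0.514 0 0 0; 0 0 0 -0.514 0 0 0"
}}

```text
time: 11.95
ee_pos: [502.0, 187.1, 47.4]
orientation: [1.659, 1.568, 0.291]
contact_force: [0.5, -0.9, 0.1]
width: -0.3
```

Run:
```python
from h import *
wrist('w10')
```

```text
t 11.95 tcp [502.  187.1  47.4] R [[0.002, 0.98, 0.201], [0.001, 0.201, -0.98], [-1.0, 0.002, -0.0]] F [ 0.5 -0.9  0.1] w -0.3
```

View pics/w10.png

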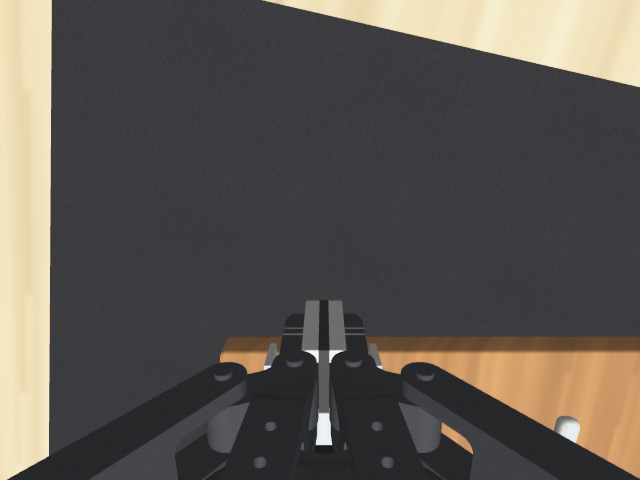

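>>> {"name": "arm_command", "arguments": {
  "targets": "0 0.003 -0.023 -0.005 0 0 0; 0 0.008 -0.047 -0.005 0 0 0; 0 0.01 -0.06 -0.005 0 0 0; 0 0.013 -0.07 -0.005 0 0 0; 0 0.014 -0.078 -0.005 0 0 0; 0 0.016 -0.086 -0.005 0 0 0; 0 0.016 -0.086 -0.005 0 0 0"
}}

```text
time: 12.7
ee_pos: [506.0, 165.3, 46.0]
orientation: [1.626, 1.569, 0.258]
contact_force: [-0.9, -0.2, -0.3]
width: 0.4
```

>>> {"name": "arm_command", "arguments": {
  "targets": "0 0.002 -0.008 0 0 0 0; 0 0.003 -0.016 0 0 0 0; 0 0.005 -0.024 0 0 0 0; 0 0.005 -0.024 0 0 0 0"
}}

```text
time: 13.1
ee_pos: [507.3, 159.0, 46.0]
orientation: [1.552, 1.569, 0.184]
contact_force: [0.0, 0.6, -0.1]
width: -0.1
```

Run:
```python
from h import *
wrist('w11')
t=snapshot('side'); save('w11s.png',cv2.resize(t['color'][170:290,280:420],None,fx=5,fy=5,interpolation=cv2.INTER_CUBIC))
```

```text
t 13.1 tcp [507.3 159.   46. ] R [[0.002, 0.98, 0.201], [0.0, 0.201, -0.98], [-1.0, 0.002, 0.0]] F [ 0.   0.6 -0.1] w -0.1
```

View pics/w11.png

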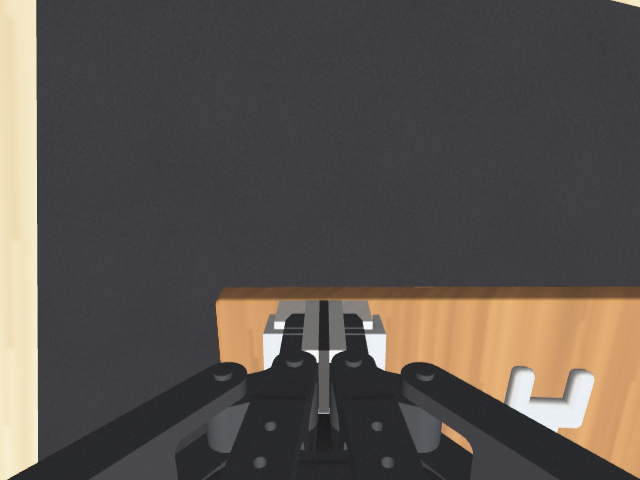

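View pics/w11s.png

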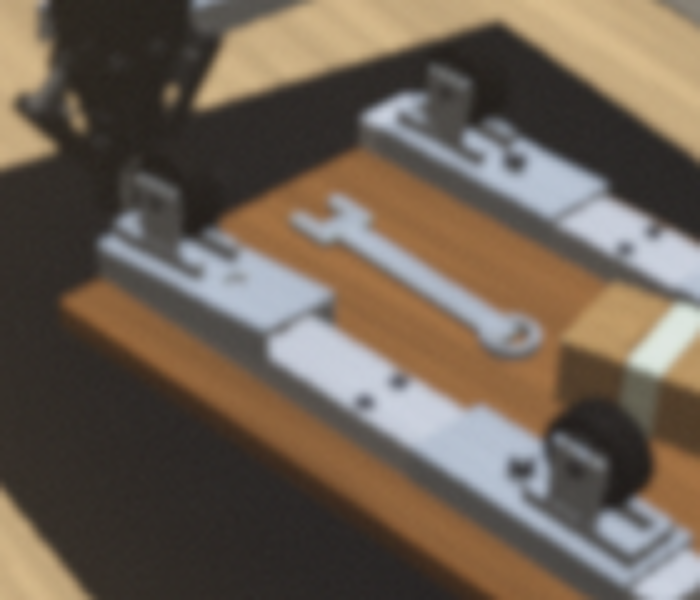

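It is sliding (about 11 mm so far; the rail end now shows behind the plate). Continue slowly.

>>> {"name": "arm_command", "arguments": {
  "targets": "0 0.002 -0.009 0 0 0 0; 0 0.004 -0.018 0 0 0 0; 0 0.006 -0.027 0 0 0 0; 0 0.007 -0.036 0 0 0 0; 0 0.009 -0.045 0 0 0 0; 0 0.011 -0.054 0 0 0 0; 0 0.013 -0.063 0 0 0 0; 0 0.015 -0.072 0 0 0 0; 0 0.016 -0.078 0 0 0 0"
}}

```text
time: 14.1
ee_pos: [511.3, 139.5, 46.0]
orientation: [1.561, 1.569, 0.193]
contact_force: [-0.7, 2.0, 0.8]
width: 0.0
```

>>> {"name": "arm_command", "arguments": {
  "targets": "0 0.001 -0.004 0 0 0 0; 0 0.002 -0.008 0 0 0 0; 0 0.002 -0.012 0 0 0 0; 0 0.003 -0.016 0 0 0 0"
}}

```text
time: 14.5
ee_pos: [512.0, 135.3, 45.9]
orientation: [1.492, 1.569, 0.123]
contact_force: [0.6, 0.2, -0.5]
width: -0.1
```

>>> {"name": "arm_command", "arguments": {
  "targets": "0 0.001 -0.004 0 0 0 0; 0 0.002 -0.008 0 0 0 0; 0 0.002 -0.012 0 0 0 0"
}}

```text
time: 14.8
ee_pos: [512.5, 132.3, 45.9]
orientation: [1.531, 1.569, 0.163]
contact_force: [0.0, 1.0, -0.5]
width: 0.1
```

Run:
```python
from h import *
wrist('w12')
t=snapshot('side'); save('w12s.png',cv2.resize(t['color'][170:290,280:420],None,fx=5,fy=5,interpolation=cv2.INTER_CUBIC))
```

```text
t 14.8 tcp [512.5 132.3  45.9] R [[0.002, 0.98, 0.201], [0.0, 0.201, -0.98], [-1.0, 0.002, 0.0]] F [ 0.   1.  -0.5] w 0.1
```

View pics/w12s.png

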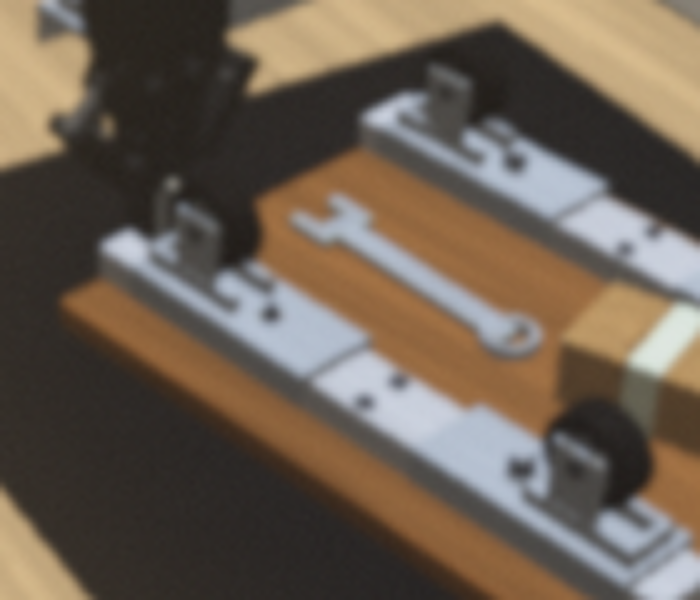

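The plate has dropped: the stud shows dark in the hole at (270,313) and the plate lies flat like the fitted ones. Back off and check.

>>> {"name": "arm_command", "arguments": {
  "targets": "0 -0.01 0.05 0 0 0 0; 0 -0.02 0.1 0 0 0 0; 0 -0.03 0.14 0.1 0 0 0; 0 -0.04 0.18 0.3 0 0 0; 0 -0.04 0.2 0.5 0 0 0; 0 0 0 0.7 0 0 0; 0 0.04 -0.2 0.8 0 0 0; 0 0.09 -0.44 0.8 0 0 0; 0 0.1 -0.48 0.8 0 0 0; 0 0.1 -0.48 0.8 0 0 0; 0 0.1 -0.48 0.8 0 0 0; 0 0.1 -0.48 0.8 0 0 0"
}}

```text
time: 16.1
ee_pos: [537.1, 13.6, 245.7]
orientation: [1.805, 1.569, 0.437]
contact_force: [0.4, 0.5, -0.0]
width: 0.1
```

```bash
python3 meas.py w13
```

```text
t 16.1 tcp [537.1  13.6 245.7] R [[0.001, 0.979, 0.202], [0.001, 0.202, -0.979], [-1.0, 0.001, -0.0]] F [ 0.4  0.5 -0. ] w 0.1
-99 39 37.6 -19.8 19.9
-93 72 37.8 -19.9 20.1
-87 60 37.8 -19.9 20.1
-81 62 37.8 -19.3 20.1
-75 62 37.7 -19.5 19.5
-69 102 42.4 -23.0 22.5
-63 124 42.8 -22.5 22.6
-57 140 42.7 -22.6 22.7
-51 130 42.9 -22.7 22.9
-45 117 42.9 -22.8 22.9
-39 102 42.8 -23.0 23.0
-33 98 43.1 -23.0 22.5
-27 92 43.0 -22.5 22.5
-21 92 42.7 -22.6 22.7
-15 105 42.8 -22.7 22.7
-9 119 43.0 -22.8 22.9
-3 118 42.9 -22.9 22.9
3 104 43.0 -23.0 23.0
9 110 42.9 -23.0 22.4
15 99 43.0 -22.5 22.5
21 98 43.0 -22.7 22.7
27 98 42.9 -22.7 22.7
33 97 43.0 -22.9 22.9
39 100 43.0 -23.0 23.0
45 98 43.0 -22.3 23.0
51 98 42.8 -22.4 22.4
57 83 42.9 -22.5 22.5
plate S range -98.60764158613375 -0.14887893555887352
```

View pics/w13.png

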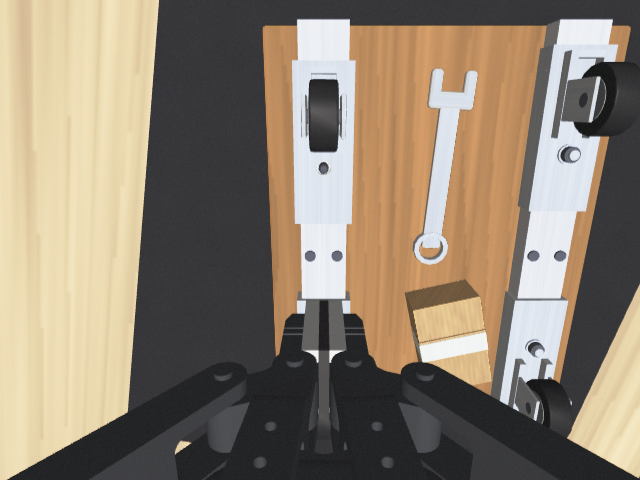

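View pics/w13s.png

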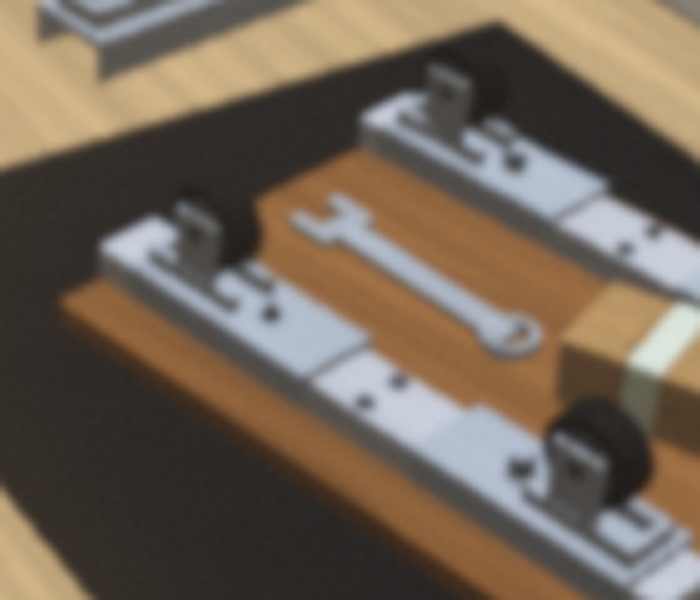

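Plate top sits at 42.9 ± 0.3 along its whole length (rail 37.8 + 5), so it is flush. The stud is in the hole at (323,168), and the arm touches nothing.

```bash
python3 -c "
from h import *
print(ctrl.job_done())"
```

```text
the job is handed in; nothing more can be done
None
```

The castor is fitted: its stud is up through the bolt hole and the plate lies flush on the rail. I handed the job in at about 16 s of the 53 s.

**What I did:**
- **Choosing the castor:** I took the smallest of the three loose castors. Its plate measured 130 × 49, while the other two were about 181 × 69.
- **Laying it on:** I gripped it by the fork and laid it nose up astride the rail. The hole was about 28 mm short of the slot's middle and the plate end rested on the stud.
- **Sliding it home:** I let go and pushed the fork's foot slowly along the rail with shut fingers until the plate dropped. The push read at most about 2 N.

**Last checks:**
- **Flush:** The plate's top is level at 42.4–43.1 mm along its whole length, and the rail's top reads 37.8 mm. With the 5 mm plate, that is flush.
- **Stud:** The stud shows in the hole from both the wrist and side cameras.
- **Other things:** The spanner and carton look unmoved. I did not look at the jar again, but the arm never went near it.
- **Not tested:** I did not push on to feel the force rise against the stud. The drop showed in the pictures and depth readings instead.

Nothing failed. The grip landed about 4 mm off the middle of the fork, because I took one measurement while the arm was still settling. I allowed for it when placing the castor.

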